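Return a tripped breaker to service

TASK

Clear the lock-out and bring the tripped breaker back on: first turn the tag carousel until its empty arm points over the pointer on its foot, and hang the loose lock-out tag from the stand on that arm by its window. Then reset the breaker whose lever stands half-way: push its lever fully off (down the slope, towards the robot) and only after that throw it fully on (up the slope); the hood over the levers leaves room only for a tool tilted in from the robot's side. Leave the other two levers on and the things lying about where they are.

Things in the scene. Friction and masses are not known exactly. Their poses are not given: they have to be found in the camera images.
- panel: Fixed grey sheet-metal breaker panel, 232 mm wide, 292 mm high. Origin on the bench under the middle breaker's pivot; x to its back, y along its width, z up. Its front slopes 40 deg: up the slope is u = (0.766, 0, 0.643), out of it n = (-0.643, 0, 0.766) in panel axes. Three like breakers sit on the slope at y = -68, 0 and +68 mm; pivots 130 mm above the bench; their places vary.
- hood_lip (a point): Middle of the lower front edge of the panel's flat hood, 279 mm above the bench, 22 mm in front of the pivots. The hood runs from here back to the panel's back sheet, over its full width, above the levers: a tool pointing straight down cannot work the levers, one tilted 40 to 50 deg (pointing forward and down into the slope) can.
- pivot_a (a point): Pivot of lever_a, on the surface of its breaker. Axes parallel to the panel's.
- pivot_b (a point): Pivot of lever_b, on the surface of its breaker. Axes parallel to the panel's.
- pivot_c (a point): Pivot of lever_c, on the surface of its breaker. Axes parallel to the panel's.
- lever_a (a joint): Lever of another breaker, on at the start (about +0.5) and to be left on. Same build as lever_b.
- lever_b (a joint): Lever of the tripped breaker (rad): 0 straight out along n, -0.5 fully off (down the slope, hard stop), +0.5 fully on (up the slope, hard stop); starts half-way, near 0. Black stem 10 mm thick along u, 14 wide, head 13 x 20 mm ending 52 mm from the pivot. Stays where left, moves at 3 to 5 N. Tripped, a latch stops it at about +0.2; pushing it fully off clears the latch, then it goes on.
- lever_c (a joint): Lever of another breaker, on at the start (about +0.5) and to be left on. Same build as lever_b.
- carousel_foot: Fixed steel foot and post of the tag carousel, 150 mm round. Origin on the bench on the post's axis; z up; a 34 mm pointer bar sticks out of the foot along its -x axis, roughly towards the robot.
- carousel (a joint): Turn of the tag carousel about its post (rad, counter-clockwise from above); 0 = empty arm over the foot's pointer. Turns stiffly (0.05 N m) and stays. Four level arms 90 deg apart: 8 mm round bars, axis 160 mm above the bench, reaching 105 mm from the post's axis, tips bent up 8 mm, a collar 18 mm round at 52 to 56 mm. Three carry tags like the loose one, fixed on; one is empty.
- branch_seat (a point): Top of the empty arm where a tag hangs, 75 mm from the post's axis and 164 mm above the bench; turns with the carousel, its -x axis points out along the arm.
- branch_tip (a point): End of the empty arm (turned-up tip), 105 mm from the post's axis, 168 mm above the bench.
- grip_bar (a point): Centre of the black grip bar on top of the carousel, on the post's axis: 40 mm long in line with the empty arm (local x), 12 mm wide (local y), 35 mm high, top 236 mm above the bench. Made for turning the carousel by.
- tag_stand: Fixed wooden block 40 x 100 x 40 mm (x, y, z), origin at the centre of its underside; a slot 11 x 63 mm, 30 mm deep, in its top holds the tag upright.
- tag: Loose aluminium lock-out tag, 8 mm thick (x), 60 mm wide (y), 120 mm high (z), about 70 g; origin at the middle of its bottom edge. A window 36 mm wide goes through it along x from 62 to 98 mm above the bottom edge; above it is a 22 mm high top bar, at its sides 12 mm strips. At the start it stands upright in the stand, bottom edge 10 mm above the bench.
- tag_eye (a point): Middle of the underside of the tag's top bar, 98 mm above the bottom edge; this point hangs on the arm.
- tape_measure: Bystander: tape measure, 94 x 64 x 66 mm, on the bench. Origin at the centre of its underside.
- wax_tin: Bystander: round tin, 70 mm across, 43 mm high. Origin at the centre of its underside.
- comb_wrench: Bystander: combination wrench 194 mm long, lying flat behind the panel and carousel. Origin at the centre of its underside.

How it is judged:
On the way, in this order (a step that is already met when the one before it is completed fails the run):
1. the carousel is turned so that its empty arm stands over the foot's pointer (value of joint carousel between -0.25 and 0.25 rad), for 0.2 s.
2. the tag hangs on the empty arm and is let go (horizontal distance between tag_eye and branch_seat below 0.028 m and z of tag_eye in the frame of branch_seat between -0.006 and 0.006 m and angle between tag's own z axis and vertical below 0.35 rad and contact force between the fingers and tag below 0.2 N), for 0.3 s.
3. the tripped lever is pushed fully off (value of joint lever_b below -0.42 rad), for 0.1 s.
4. the lever is thrown fully on (value of joint lever_b above 0.42 rad), for 0.1 s.
At the end, for the whole second after the job is handed in: All three levers are fully on (over 0.42 rad of 0.5); the empty arm still stands over the pointer (within 0.35 rad); the tag hangs at rest by its window on that arm: the underside of its top bar rests on the arm (within 6 mm in height, 28 mm from the seat point) and it is upright within 0.35 rad (value of joint each of lever_b, lever_a, lever_c above 0.42 rad and value of joint carousel between -0.35 and 0.35 rad and horizontal distance between tag_eye and branch_seat below 0.028 m and z of tag_eye in the frame of branch_seat between -0.006 and 0.006 m and angle between tag's own z axis and vertical below 0.35 rad and linear speed of tag below 0.05 m/s); the robot touches nothing.
It fails at once if one of the other breakers is switched out of its on position (value of joint any of lever_a, lever_c below 0.35 rad).
It fails at once if a bystander is shifted by more than 30 mm (distance of any of tape_measure, wax_tin, comb_wrench from where it was at the start of the episode above 0.03 m).
It also fails if it takes over 72 s, if anything falls off the work surface, if the arm or the gripper's body presses on something with over 40 N, if the wrist force passes 120 N, or if a joint passes its speed limit or range.

ROBOT

A 6-joint arm with a two-finger parallel gripper is mounted at the origin on the work surface; the furniture and walls round the work are solid. World frame = base frame: x ahead of the robot, y to its left, z up, the work surface at z = 0. Lengths are in m, angles in rad, forces in N, time in s.
With the tool pointing down it reaches from about 0.3 to 0.875 m from the base axis. Payload 6.4 kg.
Tool frame: the origin (TCP) lies between the finger pads, 19 mm behind the fingertips; this is the grasp point; z points along the fingers, y is the line along which they close (so a half turn about z gives the same grasp; the last joint's range is limited). The gripper opens to 85 mm and grips with 20 to 120 N. Pads are 22 mm wide; open, the fingers measure 114 mm over their backs; the gripper's body (76 mm by 85 mm) begins 54 mm behind the grasp point. The pads swing forward as they close: fully open they stand 13 mm farther back than shut.
Start: joints at [-1.374, 0.181, 1.607, -0, 1.354, -0.206], TCP at [0.225, -0.529, 0.25] pointing down, gripper open.
Joint ranges: [-2.99, 2.99], [-0.89, 2.07], [0.3, 2.58], [-1.14, 4.28], [0, 2.63], [-3.12, 3.12]. Speed limits (rad/s): [2.57, 2.57, 3.01, 3.14, 3.14, 3.14].

INTERFACE

Orientations are given as a unit quaternion [w, x, y, z].
In Python, from bench import sensors, vision, ctrl gives the robot as it stands.
- The arm moves only by the tool carry_out, never from a script. Its argument "deltas" is text: rows parted by semicolons, each of 7 numbers parted by spaces: the shift along the tool's x, y, z in mm, then the turn, a rotation vector about the tool's x, y, z in rad, then the closure, from 0 (fully open) to 1 (shut). In form: tx ty tz ax ay az claw; .... A call has 1 to 12 rows; each row is the pose to reach, as a shift and turn from the pose commanded when the call began, along the tool's axes at that moment; what a row does not reach only later rows make up. A row lasts 1/8 s, in which the tool goes at most 62.5 mm and 10.7 degrees, less where a joint would pass 70% of its speed; a pose out of reach is approached as far as the arm can. A call with a gripper value outside its range is refused whole. The fingers move at their own pace and stop on an object; the grip force is fixed at half the most. Time passes only in rows, so rows that repeat a pose let the fingers close. It gives the time, the measured TCP pose, the force, the opening and the grip force at its end, in the units of the state.
- sensors.get_obs(): the state, without advancing time (a new reading comes with each control period).
- vision.camera(name): name is "scene" or "top"; returns the picture (480x640x3 uint8, blue, green, red); there is no depth.
- vision.camera_model(name): a dict with "K" (3x3 intrinsics, pixels), "extrinsics" (4x4, takes a point from world to camera coordinates). Camera axes: x right, y down, z forward; pixel columns grow to the right and rows downward; lengths in m; the calibration is good to about 2 mm. A picture is of the moment at which its call begins. camera_model takes no time and is no camera call.
- ctrl.hand_in(): hands the job in; it is judged then, once.
The state is a dict: "time_s": time; "q": joint angles; "dq": joint speeds; "joint_efforts": joint torques, N m; "eef_pos": TCP position; "eef_rot": TCP orientation; "wrist_force": force on the tool from outside, world axes, zero at the start; "torque": the same for the moment, N m; "opening": opening from 0.0 (shut) to 1.0 (fully open); "grasp_force": force on a finger pad.
Only numpy, scipy, OpenCV 4.12 (cv2) and the standard library are available. Lean on these libraries where they do the work, as an engineer would, in place of code of your own. Each camera call takes 0.05 s, during which the arm holds its last target. There are 200 camera calls.

## Working session

There is one attempt and no reset: what is moved stays moved. The work goes in short steps, Python scripts to look and compute and a tool call to move; the robot and the scene stay as the last step left them, time stands still between calls to the robot, and variables do not carry over. Pictures are saved under pics/ and viewed, at most 10 in all, crops included, and the job is handed in when it is done.

Besides the shell and the picture viewer there is one more tool, called by a JSON object that holds its "method" and its "body", one argument or row to a line. carry_out: Moves the arm, as the interface text tells. Its arguments: {"type":"object","properties":{"deltas":{"type":"string"}},"required":["deltas"]}

```bash
mkdir -p pics; python3 - <<'E'
from bench import sensors, vision
import cv2,numpy as np
for n in("scene","top"):
    cv2.imwrite(f"pics/{n}0.png",vision.camera(n)); m=vision.camera_model(n); print(n,np.round(m["K"],1).tolist(),np.round(m["extrinsics"],4).tolist())
o=sensors.get_obs();print(o["time_s"],o["eef_pos"],o["eef_rot"],o["opening"])
E
```

```text
scene [[579.3, 0.0, 309.6], [0.0, 579.3, 233.8], [0.0, 0.0, 1.0]] [[0.5946, -0.8038, -0.0173, -0.3957], [-0.4822, -0.3393, -0.8077, 0.4236], [0.6434, 0.4886, -0.5894, 1.5308], [0.0, 0.0, 0.0, 1.0]]
top [[551.5, 0.0, 331.3], [0.0, 551.5, 243.9], [0.0, 0.0, 1.0]] [[-0.0655, -0.9978, -0.0075, -0.0083], [-0.9565, 0.065, -0.2843, 0.6095], [0.2842, -0.0115, -0.9587, 1.6884], [0.0, 0.0, 0.0, 1.0]]
0.1 [ 0.22532094 -0.52850351  0.24917151] [-7.93232836e-04  9.79785360e-01  2.00050042e-01  1.91542303e-06] 0.9999119093629364
```

View pics/scene0.png

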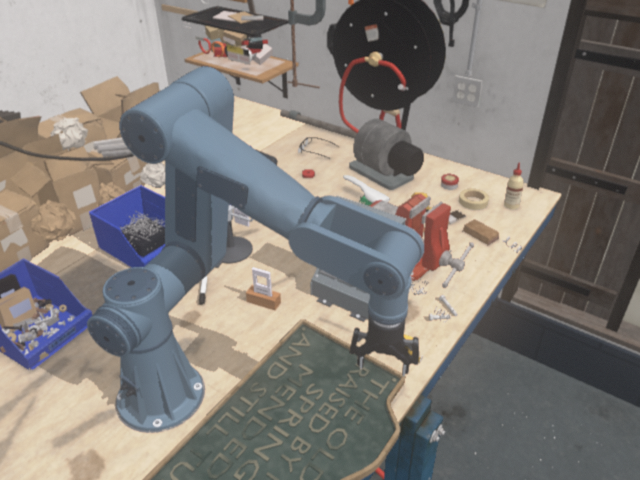

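View pics/top0.png

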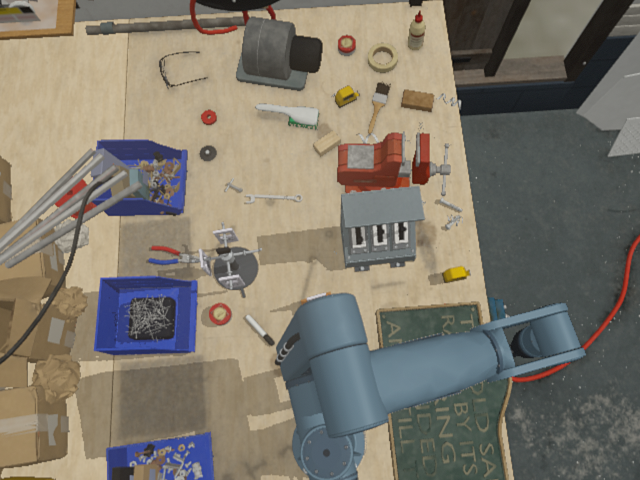

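The scene picture shows the stand with the tag at about (263,290). In the top picture the carousel is at about (232,262) and the panel at about (381,225), with the stand partly hidden near (316,297). I'll enlarge both.

```bash
python3 - <<'E'
import cv2
a=cv2.imread("pics/top0.png")
cv2.imwrite("pics/topc.png",cv2.resize(a[215:305,185:285],None,fx=6,fy=6,interpolation=cv2.INTER_CUBIC))
b=cv2.imread("pics/top0.png")[180:280,330:435]
cv2.imwrite("pics/topp.png",cv2.resize(b,None,fx=6,fy=6,interpolation=cv2.INTER_CUBIC))
c=cv2.imread("pics/scene0.png")[185:315,195:375]
cv2.imwrite("pics/scc.png",cv2.resize(c,None,fx=4,fy=4,interpolation=cv2.INTER_CUBIC))
E
```

```text
(no output)
```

View pics/topc.png

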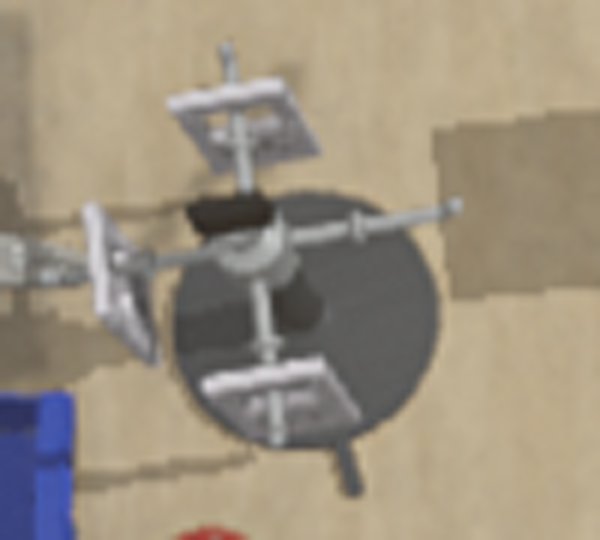

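View pics/topp.png

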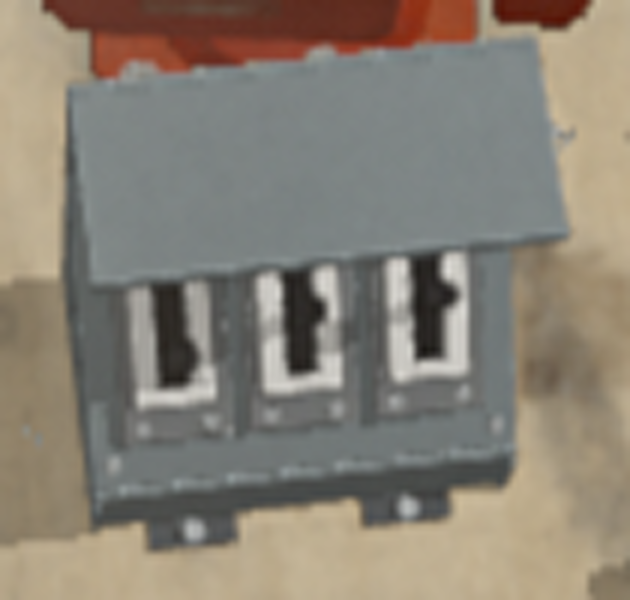

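View pics/scc.png

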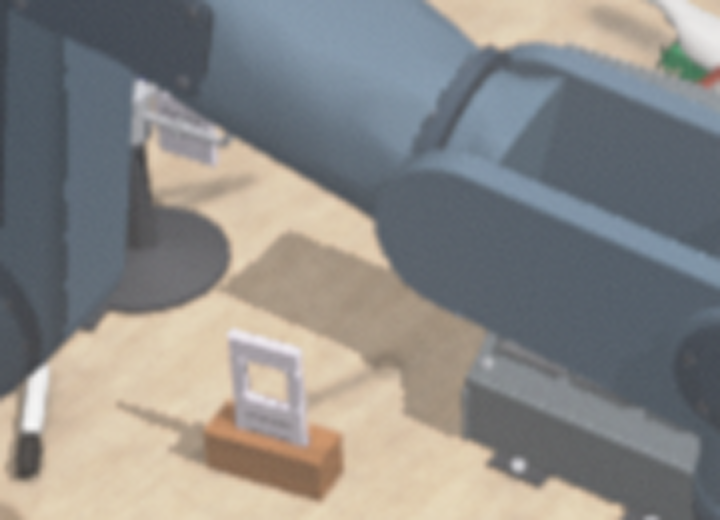

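The empty arm points right (world −y), tip at crop (453,205). The opposite tag arms end at (226,45) and (278,440), and the pointer ends at (352,490). The hood lip runs from (95,285) to (568,238). The left lever's head is low (180,360), so the tripped breaker is the left one. The stand's top corners in the scene crop are at (207,430), (325,468) and (343,437). The tag's top runs from (230,333) to (303,352).

```bash
cat > h.py <<'E'
import numpy as np, cv2
from bench import sensors, vision
from scipy.spatial.transform import Rotation as R
M={n:vision.camera_model(n) for n in("scene","top")}
def ray(n,uv):
    K,E=M[n]["K"],np.array(M[n]["extrinsics"]); r=E[:3,:3].T
    return -r@E[:3,3], r@np.linalg.solve(K,[*uv,1])
def bp(n,uv,z):
    c,d=ray(n,uv); return c+d*(z-c[2])/d[2]
def pr(n,p):
    E=np.array(M[n]["extrinsics"]); q=M[n]["K"]@(E[:3,:3]@np.asarray(p)+E[:3,3]); return q[:2]/q[2]
def rot(o): 
    q=o["eef_rot"]; return R.from_quat([q[1],q[2],q[3],q[0]])
def rel(p,Rt):
    "deltas (mm, rotvec) in tool axes to world pose p, Rotation Rt"
    o=sensors.get_obs(); r=rot(o); d=r.inv()
    return np.round(d.apply(np.array(p)-o["eef_pos"])*1000,1), np.round((d*Rt).as_rotvec(),3)
E
python3 - <<'E'
from h import *
np.set_printoptions(precision=4,suppress=True)
t=lambda x,y,z:bp("top",(185+x/6,215+y/6),z)
print("tip up/down/empty",t(226,45,.168),t(278,440,.168),t(453,205,.168))
print("grip",t(230,196,.236)); print("hub?",ray("top",(0,0))[0])
print("ptr",t(352,490,.008)," foot l/r/c",t(174,320,.01),t(438,320,.01),t(307,320,.01), t(307,192,.01),t(307,450,.01))
p=lambda x,y,z:bp("top",(330+x/6,180+y/6),z)
l,r=p(95,285,.279),p(568,238,.279); print("lip",l,r,(l+r)/2,np.linalg.norm(l-r),"back",p(70,85,.292),p(535,38,.292))
s=lambda x,y,z:bp("scene",(195+x/4,185+y/4),z)
a,b,c=s(207,430,.04),s(325,468,.04),s(343,437,.04);print("stand",a,b,c,np.linalg.norm(a-b),np.linalg.norm(b-c),(a+c)/2)
a,b=s(230,334,.13),s(303,352,.13);print("tag",a,b,np.linalg.norm(a-b),(a+b)/2)
yaw=np.arctan2(*( (l-r)[[1,0]]))-np.pi/2; print("yaw panel",yaw)
E
```

```text
tip up/down/empty [0.6761 0.2849 0.168 ] [0.4653 0.2609 0.168 ] [0.5818 0.1698 0.168 ]
grip [0.5737 0.2706 0.236 ]
hub? [ 0.1026 -0.0285  1.7919]
ptr [0.4704 0.2493 0.008 ]  foot l/r/c [0.5725 0.3458 0.01  ] [0.5626 0.1994 0.01  ] [0.5675 0.272  0.01  ] [0.6416 0.2708 0.01  ] [0.494  0.2732 0.01  ]
lip [ 0.5974 -0.0916  0.279 ] [ 0.6057 -0.321   0.279 ] [ 0.6016 -0.2063  0.279 ] 0.22957751902769952 back [ 0.696  -0.0864  0.292 ] [ 0.7049 -0.3142  0.292 ]
stand [0.4029 0.0465 0.04  ] [ 0.4225 -0.055   0.04  ] [ 0.4576 -0.0443  0.04  ] 0.10337369837554614 0.036658499732918556 [0.4302 0.0011 0.04  ]
tag [0.4226 0.0312 0.13  ] [ 0.4382 -0.0271  0.13  ] 0.060323091594879745 [0.4304 0.002  0.13  ]
yaw panel 0.03610151544216289
```

```bash
cat >> h.py <<'E'
def down(yaw_y):
    "tool pointing down, tool y at world angle yaw_y"
    y=np.array([np.cos(yaw_y),np.sin(yaw_y),0]); z=np.array([0,0,-1.])
    return R.from_matrix(np.c_[np.cross(y,z),y,z])
np.set_printoptions(precision=4,suppress=True)
E
python3 - <<'E'
from h import *
print(rel([.5707,.2725,.30],down(.108)))
P=np.array([.6016,-.2063,0]); ya=.036; X=np.array([np.cos(ya),np.sin(ya),0]);Y=np.array([-X[1],X[0],0]);Z=np.array([0,0,1.]); P=P+.022*X; print(P)
u=.766*X+.643*Z; n=-.643*X+.766*Z
for k in(.068,0,-.068):
  for th in(0,.5):
    q=P+k*Y+.13*Z+.05*(np.cos(th)*n+np.sin(th)*u); print(k,th,q,(pr("top",q)-[330,180])*6)
E
```

```text
(array([ 631.8, -601.6,  -49.7]), array([-0.001, -0.001, -1.276]))
[ 0.6236 -0.2055  0.    ]
0.068 0 [ 0.589  -0.1387  0.1683] [184.0486 362.1924]
0.068 0.5 [ 0.6113 -0.1379  0.179 ] [179.8819 314.6011]
0 0 [ 0.5915 -0.2067  0.1683] [315.7577 349.043 ]
0 0.5 [ 0.6137 -0.2059  0.179 ] [311.9024 301.4625]
-0.068 0 [ 0.5939 -0.2746  0.1683] [447.2377 335.9165]
-0.068 0.5 [ 0.6162 -0.2738  0.179 ] [443.6928 288.3468]
```

{"method": "carry_out", "body": {
  "deltas": "53 -50 -50 0 0 -0.11 0;105 -100 -50 0 0 -0.21 0;158 -150 -50 0 0 -0.32 0;211 -201 -50 0 0 -0.43 0;263 -251 -50 0 0 -0.53 0;316 -301 -50 0 0 -0.64 0;369 -351 -50 0 0 -0.74 0;421 -401 -50 0 0 -0.85 0;474 -451 -50 0 0 -0.96 0;527 -501 -50 0 0 -1.06 0;579 -551 -50 0 0 -1.17 0;632 -602 -50 0 0 -1.276 0"
}}

```text
time_s: 1.6
eef_pos: [0.5181, 0.151, 0.2997]
eef_rot: [0.0, 0.666, 0.746, -0.0]
wrist_force: [0.5, -1.1, 1.0]
opening: 1.0
grasp_force: 0.0
```

```bash
python3 - <<'E'
from h import *
o=sensors.get_obs();print(o["time_s"],o["eef_pos"],o["q"],rel([.5707,.2725,.224],down(.108)))
E
```

```text
1.6 [0.5181 0.151  0.2997] [ 0.0636  0.0626  1.6368 -0.0002  1.4422 -0.0482] (array([114.9,  65.8,  75.7]), array([-0.   ,  0.   ,  0.004]))
```

{"method": "carry_out", "body": {
  "deltas": "55 33 0 0 0 0 0;115 66 0 0 0 0 0;115 66 0 0 0 0 0;115 66 0 0 0 0 0;115 66 0 0 0 0 0"
}}

```text
time_s: 2.22
eef_pos: [0.5708, 0.269, 0.3]
eef_rot: [0.0, 0.668, 0.744, -0.0]
wrist_force: [0.3, -0.4, 0.2]
opening: 1.002
grasp_force: 0.0
```

```bash
python3 - <<'E'
from h import *
o=sensors.get_obs();print(o["time_s"],o["eef_pos"],o["q"],rel([.5707,.2725,.224],down(.108)))
a=vision.camera("top");cv2.imwrite("pics/top1.png",a)
b=vision.camera("scene");cv2.imwrite("pics/sc1.png",b)
L=cv2.resize(a[215:325,170:370],None,fx=4,fy=4,interpolation=cv2.INTER_CUBIC)[:, :800]
cv2.imwrite("pics/top1c.png",L)
E
```

```text
2.225 [0.5708 0.269  0.3   ] [ 0.2528  0.269   1.4003 -0.0004  1.4728  0.1461] (array([ 3.5,  0.3, 76. ]), array([-0.   ,  0.   , -0.001]))
```

View pics/top1c.png

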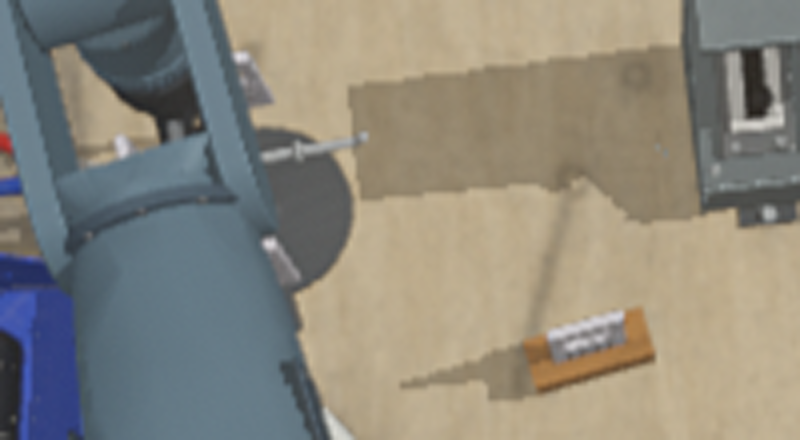

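The stand is clear in this picture. Its top back corners are at crop (525,340) and (640,310), its right front corner is at (655,352), and the tag's top runs from (548,330) to (622,312). I'll go down onto the grip bar and close.

{"method": "carry_out", "body": {
  "deltas": "3 0 40 0 0 0 0;3 0 76 0 0 0 0;3 0 76 0 0 0 0;3 0 76 0 0 0 1;3 0 76 0 0 0 1;3 0 76 0 0 0 1;3 0 76 0 0 0 1;3 0 76 0 0 0 1;3 0 76 0 0 0 1"
}}

```text
time_s: 3.45
eef_pos: [0.5703, 0.2733, 0.2249]
eef_rot: [-0.0, 0.668, 0.744, -0.0]
wrist_force: [-4.8, -1.9, 4.5]
opening: 0.126
grasp_force: 61.3
```

```bash
python3 - <<'E'
from h import *
t=lambda x,y,z:bp("top",(170+x/4,215+y/4),z)
a,b,c=t(525,340,.04),t(640,310,.04),t(655,352,.04);print("stand",np.linalg.norm(a-b),np.linalg.norm(b-c),(a+c)/2,np.arctan2(*(a-b)[[1,0]])-np.pi/2)
a,b=t(548,331,.13),t(622,313,.13);print("tag",a,b,np.linalg.norm(a-b),(a+b)/2,np.arctan2(*(a-b)[[1,0]])-np.pi/2)
E
```

```text
stand 0.09566045379016704 0.036353567333008055 [0.4321 0.0076 0.04  ] 0.19222537817938878
tag [0.4289 0.037  0.13  ] [ 0.4391 -0.0202  0.13  ] 0.0581786986004508 [0.434  0.0084 0.13  ] 0.1754331986610833
```

{"method": "carry_out", "body": {
  "deltas": "0 0 0 0 0 0.14 1;0 0 0 0 0 0.28 1;0 0 0 0 0 0.42 1;0 0 0 0 0 0.56 1;0 0 0 0 0 0.7 1;0 0 0 0 0 0.84 1;0 0 0 0 0 0.98 1;0 0 0 0 0 1.12 1;0 0 0 0 0 1.26 1;0 0 0 0 0 1.36 1;0 0 0 0 0 1.45 1;0 0 0 0 0 1.45 1"
}}

```text
time_s: 4.95
eef_pos: [0.5708, 0.2729, 0.2249]
eef_rot: [0.0, 0.993, 0.114, 0.0]
wrist_force: [-2.9, -3.2, 6.3]
opening: 0.131
grasp_force: 61.3
```

{"method": "carry_out", "body": {
  "deltas": "0 0 0 0 0 0 1;0 0 0 0 0 0 1;0 0 0 0 0 0 0.6;0 0 0 0 0 0 0.6;0 0 -76 0 0 0 0.6;0 0 -96 0 0 0 0.4;0 0 -96 0 0 0 0.4"
}}

```text
time_s: 5.82
eef_pos: [0.5723, 0.2739, 0.3241]
eef_rot: [-0.001, 0.993, 0.115, 0.004]
wrist_force: [-0.8, 0.6, -1.0]
opening: 0.599
grasp_force: 0.0
```

```bash
python3 - <<'E'
from h import *
o=sensors.get_obs();print(o["time_s"],o["eef_pos"],o["q"],o["opening"])
# tag: combine scene+top estimates
print(rel([.433,.006,.25],down(.20)),rel([.433,.006,.25],down(.20+np.pi)))
E
```

```text
5.825 [0.5723 0.2739 0.3241] [0.2595 0.2585 1.3656 0.0001 1.5102 1.6008] 0.5990453473168694
(array([-197.1,  229.2,   72.6]), array([ 0.005, -0.006, -1.541])) (array([-197.1,  229.2,   72.6]), array([-0.006, -0.005,  1.6  ]))
```

{"method": "carry_out", "body": {
  "deltas": "-22 26 0 0 0 -0.17 0.4;-44 51 0 0 0 -0.34 0.4;-66 77 0 0 0 -0.51 0.4;-88 102 0 0 0 -0.68 0.4;-110 128 10 0 0 -0.85 0.4;-132 154 20 0 0 -1.02 0.4;-154 179 40 0 0 -1.2 0.4;-176 205 60 0 0 -1.37 0.4;-198 229 75 0.005 -0.006 -1.541 0.4;-198 229 75 0.005 -0.006 -1.541 0.4;-198 229 75 0.005 -0.006 -1.541 0.4;-198 229 75 0.005 -0.006 -1.541 0.4"
}}

```text
time_s: 7.32
eef_pos: [0.4304, 0.0059, 0.2453]
eef_rot: [-0.002, 0.633, 0.774, -0.003]
wrist_force: [0.0, 0.6, -0.7]
opening: 0.601
grasp_force: 0.0
```

```bash
python3 - <<'E'
from h import *
a=vision.camera("top");cv2.imwrite("pics/top2.png",a)
b=vision.camera("scene");cv2.imwrite("pics/sc2.png",b)
A=cv2.resize(a[215:325,185:285],None,fx=4,fy=4,interpolation=cv2.INTER_CUBIC)
B=cv2.resize(b[185:315,195:295],(400,520),interpolation=cv2.INTER_CUBIC)
A=cv2.copyMakeBorder(A,0,80,0,0,cv2.BORDER_CONSTANT)
cv2.imwrite("pics/two2.png",np.hstack([A,B]))
o=sensors.get_obs();print(o["time_s"],o["eef_pos"],o["q"],rel([.432,.006,.130],down(.195)),rel([.431,.006,.130],down(.2)))
E
```

```text
7.425 [0.4302 0.0059 0.2453] [-0.261  -0.1498  1.952  -0.0037  1.3448 -0.4596] (array([ -0.1,   2.5, 115.3]), array([-0.006,  0.001,  0.004])) (array([  0.1,   1.5, 115.3]), array([-0.006,  0.001, -0.001]))
```

View pics/two2.png

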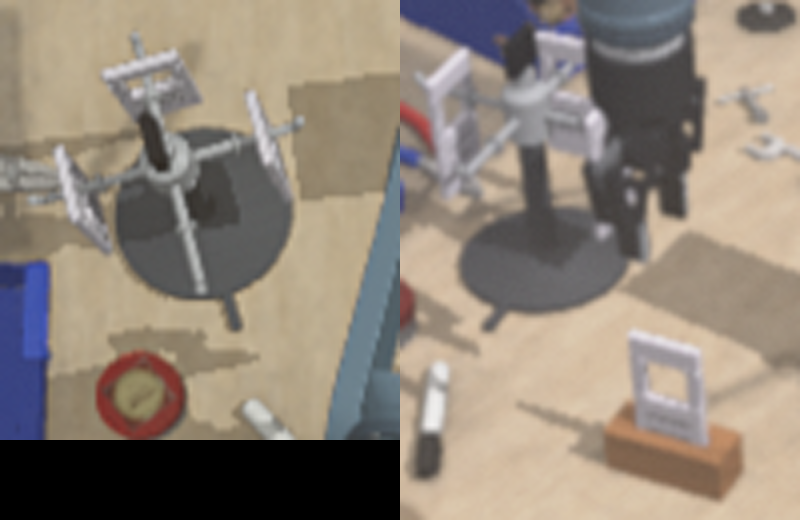

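The empty arm now points at the pointer: its tip is at about (200,290) in the left half and the pointer at about (232,325). The tag stands straight in the stand. I'll go down and grip the top bar.

{"method": "carry_out", "body": {
  "deltas": "0 2 55 0 0 0 0.4;0 2 115 0 0 0 0.4;0 2 115 0 0 0 0.4;0 2 115 0 0 0 0.4;0 2 115 0 0 0 1;0 2 115 0 0 0 1;0 2 115 0 0 0 1;0 2 115 0 0 0 1;0 2 115 0 0 0 1;0 2 115 0 0 0 1"
}}

```text
time_s: 8.68
eef_pos: [0.4324, 0.0051, 0.1317]
eef_rot: [-0.0, 0.633, 0.774, -0.002]
wrist_force: [-0.4, -0.2, 8.1]
opening: 0.078
grasp_force: 61.1
```

```bash
python3 - <<'E'
from h import *
tip=bp("top",(185+200/4,215+290/4),.168);print(tip)
c=np.array([.5707,.2727,.168]);d=tip-c;print(np.hypot(*d[:2]),"arm angle",np.arctan2(d[1],d[0]))
o=sensors.get_obs();print(o["time_s"],o["eef_pos"],o["opening"],o["grasp_force"],o["wrist_force"])
E
```

```text
[0.4671 0.2498 0.168 ]
0.10604347826102024 arm angle -2.9243932972858135
8.675 [0.4324 0.0051 0.1317] 0.07819841087244764 61.1360228061676 [-0.4039 -0.2229  8.1059]
```

{"method": "carry_out", "body": {
  "deltas": "0 0 -20 0 0 0 1;0 0 -45 0 0 0 1;0 0 -74 0 0 0 1;0 0 -74 0 0 0 1;0 0 -74 0 0 0 1"
}}

```text
time_s: 9.3
eef_pos: [0.4311, 0.0057, 0.2034]
eef_rot: [-0.002, 0.633, 0.774, -0.003]
wrist_force: [0.6, 0.0, -1.6]
opening: 0.077
grasp_force: 60.0
```

```bash
python3 - <<'E'
from h import *
o=sensors.get_obs();print(o["time_s"],o["eef_pos"],o["opening"],o["grasp_force"],o["wrist_force"])
print(rel([.4244,.2397,.2057],down(.2215)),rel([.4927,.2551,.2057],down(.2215)))
E
```

```text
9.3 [0.4311 0.0057 0.2034] 0.07666993245973255 60.049336552619934 [ 0.6488  0.0107 -1.5594]
(array([230.7,  39.7,  -2.7]), array([-0.008,  0.   , -0.023])) (array([232.3, 109.7,  -3.2]), array([-0.008,  0.   , -0.023]))
```

{"method": "carry_out", "body": {
  "deltas": "40 7 -3 0 0 0 1;85 15 -3 0 0 0 1;130 23 -3 0 0 -0.02 1;175 30 -3 0 0 -0.02 1;215 37 -3 0 0 -0.02 1;231 40 -3 -0.005 0 -0.02 1;231 40 -3 -0.005 0 -0.02 1;231 40 -3 -0.005 0 -0.02 1;231 40 -3 -0.005 0 -0.02 1"
}}

```text
time_s: 10.42
eef_pos: [0.4252, 0.2389, 0.2064]
eef_rot: [-0.0, 0.626, 0.78, -0.001]
wrist_force: [-0.4, -0.9, -0.5]
opening: 0.074
grasp_force: 60.0
```

```bash
python3 - <<'E'
from h import *
a=vision.camera("top");b=vision.camera("scene")
A=cv2.resize(a[215:315,185:285],None,fx=4,fy=4,interpolation=cv2.INTER_CUBIC)
B=cv2.resize(b[185:285,195:295],None,fx=4,fy=4,interpolation=cv2.INTER_CUBIC)
cv2.imwrite("pics/two3.png",np.hstack([A,B]))
o=sensors.get_obs();print(o["time_s"],o["eef_pos"],o["opening"],o["wrist_force"])
print(rel([.4244,.2397,.2057],down(.2215)),rel([.4927,.2551,.2057],down(.2215)))
E
```

```text
10.525 [0.4253 0.2391 0.2066] 0.074467991728869 [ 0.0112  0.0012 -0.8544]
(array([ 0.7, -0.8,  0.9]), array([-0.002,  0.001, -0.004])) (array([ 1. , 69.3,  0.7]), array([-0.002,  0.001, -0.004]))
```

View pics/two3.png

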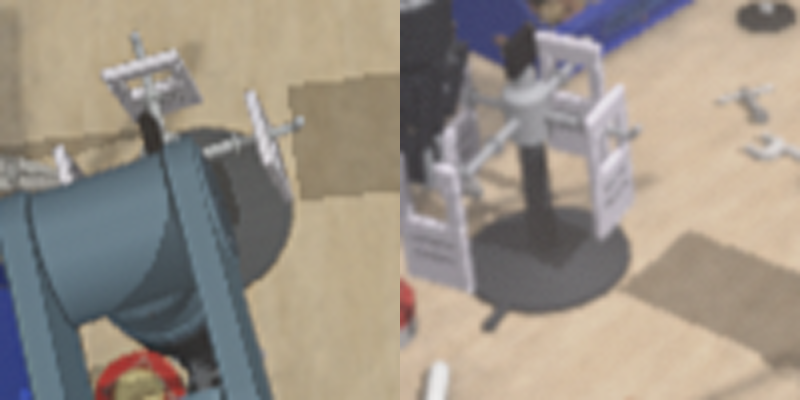

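The tag hangs upright in the gripper in front of the empty arm's tip (right half, around (435,220)). I'll slide it in along the arm.

{"method": "carry_out", "body": {
  "deltas": "1 12 1 0 0 0 1;1 24 1 0 0 0 1;1 36 1 0 0 0 1;1 48 1 0 0 0 1;1 60 1 0 0 0 1;1 69 1 0 0 0 1;1 69 1 0 0 0 1;1 69 1 0 0 0 1"
}}

```text
time_s: 11.52
eef_pos: [0.4918, 0.2559, 0.2052]
eef_rot: [-0.001, 0.626, 0.78, -0.001]
wrist_force: [0.7, -0.7, -0.5]
opening: 0.075
grasp_force: 60.0
```

{"method": "carry_out", "body": {
  "deltas": "0 0 5 0 0 0 1;0 0 10 0 0 0 1;0 0 14 0 0 0 1;0 0 17 0 0 0 1;0 0 17 0 0 0 1;0 0 17 0 0 0 1"
}}

```text
time_s: 12.28
eef_pos: [0.4922, 0.2559, 0.1885]
eef_rot: [-0.0, 0.626, 0.78, -0.001]
wrist_force: [-0.3, 0.4, -1.2]
opening: 0.077
grasp_force: 60.1
```

```bash
python3 - <<'E'
from h import *
o=sensors.get_obs();print(o["time_s"],o["eef_pos"],o["opening"],o["wrist_force"])
a=vision.camera("top");b=vision.camera("scene")
A=cv2.resize(a[215:315,185:285],None,fx=4,fy=4,interpolation=cv2.INTER_CUBIC)
B=cv2.resize(b[185:285,195:295],None,fx=4,fy=4,interpolation=cv2.INTER_CUBIC)
cv2.imwrite("pics/two4.png",np.hstack([A,B]))
E
```

```text
12.275 [0.4922 0.2559 0.1885] 0.07718147802456342 [-0.3164  0.3696 -1.2427]
```

View pics/two4.png

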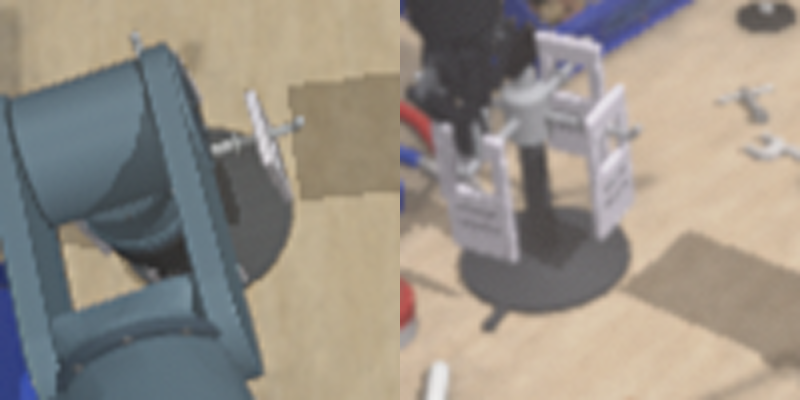

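The tag is on the arm with the arm through its window (right half, around (478,195)). I'll let go and rise.

{"method": "carry_out", "body": {
  "deltas": "0 0 1 0 0 0 1;0 0 1 0 0 0 0.7;0 0 1 0 0 0 0.65;0 0 1 0 0 0 0.65;0 0 1 0 0 0 0.65;0 0 -20 0 0 0 0.65;0 0 -50 0 0 0 0.65;0 0 -100 0 0 0 0.65;0 0 -130 0 0 0 0.65;0 0 -130 0 0 0 0.65;0 0 -130 0 0 0 0.8"
}}

```text
time_s: 13.75
eef_pos: [0.4918, 0.2559, 0.3171]
eef_rot: [-0.001, 0.626, 0.78, -0.002]
wrist_force: [-1.0, 0.9, -0.1]
opening: 0.201
grasp_force: 0.0
```

```bash
cat >> h.py <<'E'
P=np.array([.6236,-.2055,0]); ya=.036; X=np.array([np.cos(ya),np.sin(ya),0]);Y=np.array([-X[1],X[0],0]);Z=np.array([0,0,1.])
U=.766*X+.643*Z; N=-.643*X+.766*Z; PB=P+.068*Y+.13*Z
def lev(c,tipn): return PB+c*U+(tipn+.019)*N   # TCP for fingertips at height tipn, slope coord c
RT={s:R.from_matrix(np.c_[s*U*1.0,np.cross(-N,s*U),-N]) for s in(1,-1)}
E
python3 - <<'E'
from h import *
o=sensors.get_obs();print(o["time_s"],o["eef_pos"],o["q"],o["opening"])
for s in(1,-1): print(s,rel(lev(.028,.10),RT[s]),lev(.028,.10))
p=np.array([.43,-.13,.33]);print(rel(p,RT[1]))
E
```

```text
13.75 [0.4918 0.2559 0.3171] [ 0.266   0.0881  1.5751 -0.0005  1.4823  0.047 ] 0.20097443067444629
1 (array([-402.1,  -13.1,   78.3]), array([-0.612,  0.511,  1.674])) [ 0.5661 -0.1395  0.2392]
-1 (array([-402.1,  -13.1,   78.3]), array([-0.487, -0.583, -1.326])) [ 0.5661 -0.1395  0.2392]
(array([-363.3, -144.2,  -12.1]), array([-0.612,  0.511,  1.674]))
```

```bash
cat >> h.py <<'E'
T=RT[-1]*R.from_rotvec([0,0,0])
d=.1; zz=-N*np.cos(d)+U*np.sin(d); xx=-(U*np.cos(d)+N*np.sin(d)); T=R.from_matrix(np.c_[xx,np.cross(zz,xx),zz])
def lev(c,tipn): return PB+c*U+tipn*N-.019*zz   # fingertip centre at (c,tipn)
E
python3 - <<'E'
from h import *
print(np.linalg.det(T.as_matrix()),rel([.43,-.13,.33],T),zz)
E
```

```text
1.0000000000000002 (array([-363.3, -144.2,  -12.1]), array([-0.555, -0.665, -1.307])) [ 0.7158  0.0258 -0.698 ]
```

{"method": "carry_out", "body": {
  "deltas": "-35 -14 -1 -0.05 -0.06 -0.12 0.9;-70 -28 -2 -0.1 -0.12 -0.24 1;-105 -42 -4 -0.15 -0.18 -0.36 1;-140 -55 -5 -0.2 -0.24 -0.48 1;-175 -69 -6 -0.26 -0.31 -0.6 1;-210 -83 -7 -0.31 -0.37 -0.72 1;-245 -97 -8 -0.36 -0.43 -0.84 1;-280 -111 -10 -0.41 -0.49 -0.96 1;-320 -127 -11 -0.46 -0.55 -1.08 1;-363 -144 -12 -0.51 -0.61 -1.2 1;-363 -144 -12 -0.555 -0.665 -1.307 1;-363 -144 -12 -0.555 -0.665 -1.307 1"
}}

```text
time_s: 15.25
eef_pos: [0.4304, -0.1259, 0.3276]
eef_rot: [0.375, 0.004, 0.927, 0.012]
wrist_force: [-0.6, 0.5, -0.5]
opening: 0.001
grasp_force: 0.0
```

```bash
python3 - <<'E'
from h import *
o=sensors.get_obs();print(o["time_s"],o["eef_pos"],o["q"],o["opening"])
print(rel(lev(.026,.10),T),rel(lev(.026,.028),T))
a=vision.camera("top");b=vision.camera("scene")
A=cv2.resize(a[215:315,185:285],None,fx=4,fy=4,interpolation=cv2.INTER_CUBIC)
B=cv2.resize(b[185:285,195:295],None,fx=4,fy=4,interpolation=cv2.INTER_CUBIC)
cv2.imwrite("pics/two5.png",np.hstack([A,B]))
E
```

```text
15.25 [ 0.4304 -0.1259  0.3276] [-1.0108 -0.6979  2.3089  0.7063  1.1783 -2.7324] 0.0010168780323758157
(array([-32.2, -16.1, 157.5]), array([-0.007, -0.028, -0.043])) (array([-27. , -15.9, 229.3]), array([-0.007, -0.028, -0.043]))
```

View pics/two5.png

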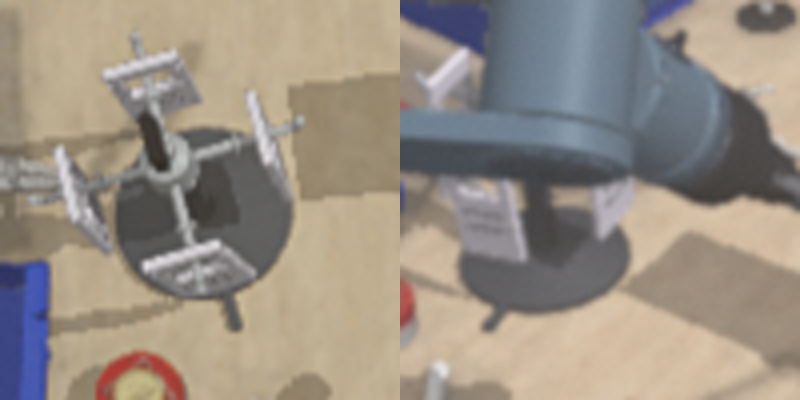

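The tag hangs freely on the empty arm over the pointer (left half, about (200,265)). Next, the approach to the lever.

{"method": "carry_out", "body": {
  "deltas": "-32 -8 20 -0.007 -0.01 -0.02 1;-32 -16 50 -0.007 -0.028 -0.043 1;-32 -16 85 -0.007 -0.028 -0.043 1;-32 -16 120 -0.007 -0.028 -0.043 1;-32 -16 157 -0.007 -0.028 -0.043 1;-32 -16 157 -0.007 -0.028 -0.043 1;-32 -16 157 -0.007 -0.028 -0.043 1"
}}

```text
time_s: 16.23
eef_pos: [0.563, -0.1376, 0.2378]
eef_rot: [0.388, -0.016, 0.922, 0.008]
wrist_force: [0.7, 0.6, 0.2]
opening: 0.002
grasp_force: 0.0
```

```bash
python3 - <<'E'
from h import *
o=sensors.get_obs();print(o["time_s"],o["eef_pos"],o["q"],o["wrist_force"])
print(rel(lev(.026,.10),T),rel(lev(.026,.03),T),rel(lev(-.002,.03),T))
E
```

```text
16.225 [ 0.563  -0.1376  0.2378] [-0.7124 -0.1577  2.1728  0.8746  0.6873 -2.8916] [0.6987 0.595  0.193 ]
(array([ 0.8, -2.1,  0.9]), array([ 0.001, -0.002, -0.002])) (array([ 7.7, -2.1, 70.6]), array([ 0.001, -0.002, -0.002])) (array([35.5, -2.2, 67.9]), array([ 0.001, -0.002, -0.002]))
```

{"method": "carry_out", "body": {
  "deltas": "0 0 -50 0 0 0 1;0 0 -90 0 0 0 1;0 0 -90 0 0 0.17 1;0 0 -90 0 0 0.34 1;0 0 -90 0 0 0.52 1;0 0 -90 0 0 0.7 1;0 0 -90 0 0 0.88 1;0 0 -90 0 0 1.06 1;0 0 -90 0 0 1.24 1;0 0 -90 0 0 1.42 1;0 0 -90 0 0 1.57 1;0 0 -90 0 0 1.57 1"
}}

```text
time_s: 17.73
eef_pos: [0.4985, -0.1412, 0.3024]
eef_rot: [0.271, 0.64, 0.663, 0.279]
wrist_force: [0.5, 0.2, 0.4]
opening: 0.002
grasp_force: 0.0
```

{"method": "carry_out", "body": {
  "deltas": "0 0 0 0 0 0.17 1;0 0 0 0 0 0.34 1;0 0 0 0 0 0.52 1;0 0 0 0 0 0.7 1;0 0 0 0 0 0.88 1;0 0 0 0 0 1.06 1;0 0 0 0 0 1.24 1;0 0 0 0 0 1.42 1;0 0 0 0 0 1.57 1;0 0 0 0 0 1.57 1;0 0 0 0 0 1.57 1"
}}

```text
time_s: 19.1
eef_pos: [0.4987, -0.1412, 0.3014]
eef_rot: [-0.005, 0.921, 0.019, 0.388]
wrist_force: [0.5, 0.4, 0.0]
opening: 0.002
grasp_force: 0.0
```

```bash
cat >> h.py <<'E'
T=T*R.from_rotvec([0,0,np.pi])
E
python3 - <<'E'
from h import *
o=sensors.get_obs();print(o["time_s"],o["eef_pos"],o["q"],o["wrist_force"])
print(rel(lev(.026,.10),T),rel(lev(.026,.03),T),rel(lev(-.002,.03),T))
E
```

```text
19.1 [ 0.4987 -0.1412  0.3014] [-0.858  -0.4325  2.2326  0.7669  0.9316  0.3292] [0.4795 0.4105 0.0135]
(array([-1.4,  0.6, 91.5]), array([0.002, 0.001, 0.005])) (array([ -8.3,   0.5, 161.1]), array([0.002, 0.001, 0.005])) (array([-36.2,   0.3, 158.3]), array([0.002, 0.001, 0.005]))
```

{"method": "carry_out", "body": {
  "deltas": "-1 0 45 0 0 0 1;-1 0 91 0 0 0 1;-3 0 110 0 0 0 1;-5 0 130 0 0 0 1;-7 0 148 0 0 0 1;-8 0 161 0 0 0 1;-8 0 161 0 0 0 1;-8 0 161 0 0 0 1"
}}

```text
time_s: 20.1
eef_pos: [0.6083, -0.1374, 0.1832]
eef_rot: [-0.006, 0.921, 0.017, 0.388]
wrist_force: [-0.6, -0.4, 0.1]
opening: -0.003
grasp_force: 0.0
```

```bash
python3 - <<'E'
from h import *
o=sensors.get_obs();print(o["time_s"],o["eef_pos"],o["q"],o["wrist_force"])
print(rel(lev(.026,.03),T),rel(lev(-.002,.03),T))
E
```

```text
20.1 [ 0.6083 -0.1374  0.1832] [-0.6373  0.0533  2.1098  1.031   0.5459  0.1016] [-0.6374 -0.3892  0.0719]
(array([-0.2,  0.6,  0.1]), array([0.001, 0.001, 0.002])) (array([-28.1,   0.6,  -2.7]), array([0.001, 0.001, 0.002]))
```

{"method": "carry_out", "body": {
  "deltas": "-6 0 -1 0 0 0 1;-12 0 -1 0 0 0 1;-18 0 -2 0 0 0 1;-22 0 -2 0 0 0 1;-22 0 -2 0 0 0 1"
}}

```text
time_s: 20.72
eef_pos: [0.5919, -0.1385, 0.1694]
eef_rot: [-0.006, 0.921, 0.016, 0.389]
wrist_force: [1.3, -0.3, 4.5]
opening: 0.0
grasp_force: 2.2
```

{"method": "carry_out", "body": {
  "deltas": "-2 0 0 0 0 0 1;-4 0 0 0 0 0 1;-4 0 0 0 0 0 1"
}}

```text
time_s: 21.1
eef_pos: [0.5894, -0.1386, 0.1666]
eef_rot: [-0.006, 0.921, 0.017, 0.389]
wrist_force: [4.2, 0.3, 3.9]
opening: -0.002
grasp_force: 2.8
```

{"method": "carry_out", "body": {
  "deltas": "-2 0 0 0 0 0 1;-4 0 0 0 0 0 1;-4 0 0 0 0 0 1"
}}

```text
time_s: 21.48
eef_pos: [0.587, -0.1387, 0.1642]
eef_rot: [-0.006, 0.921, 0.017, 0.389]
wrist_force: [8.3, 0.5, 3.8]
opening: -0.002
grasp_force: 3.7
```

{"method": "carry_out", "body": {
  "deltas": "-2 0 0 0 0 0 1;-4 0 0 0 0 0 1;-4 0 0 0 0 0 1"
}}

```text
time_s: 21.85
eef_pos: [0.5864, -0.139, 0.1641]
eef_rot: [-0.006, 0.92, 0.017, 0.392]
wrist_force: [17.9, 3.4, 7.4]
opening: -0.002
grasp_force: 8.1
```

{"method": "carry_out", "body": {
  "deltas": "6 0 0 0 0 0 1;8 0 -20 0 0 0 1;8 0 -50 0 0 0 1;-10 0 -50 0 0 0 1;-40 0 -50 0 0 0 1;-50 0 -50 0 0 0 1;-50 0 -50 0 0 0 1"
}}

```text
time_s: 22.72
eef_pos: [0.511, -0.14, 0.1572]
eef_rot: [-0.007, 0.922, 0.016, 0.387]
wrist_force: [1.3, -1.2, -0.3]
opening: -0.002
grasp_force: 0.0
```

```bash
python3 - <<'E'
from h import *
o=sensors.get_obs();print(o["time_s"],o["eef_pos"],o["q"],o["wrist_force"])
print(rel(lev(-.058,.03),T),rel(lev(-.03,.03),T),rel(lev(-.001,.03),T))
a=vision.camera("top");cv2.imwrite("pics/top6.png",a)
g=a[225:250,352:372].max(2); print(g[:, :])
E
```

```text
22.725 [ 0.511  -0.14    0.1572] [-0.8247 -0.1036  2.3308  1.1061  0.6502 -0.1201] [ 1.2545 -1.1761 -0.3103]
(array([ 2.8,  1.5, 43.2]), array([-0.   ,  0.004, -0.002])) (array([30.7,  1.5, 45.9]), array([-0.   ,  0.004, -0.002])) (array([59.6,  1.4, 48.7]), array([-0.   ,  0.004, -0.002]))
[[141 141 141 140 140 145 141 141 135 125 120 117 115 110 113 113 116 105
   96  89]
 [127 119 116 112 110 113 110 111 107 110 106 109  91  80  81  77  90  85
   85  83]
 [107 106 107  73  65  63  59  60  90 150 151 149 120  86  84  82  96  91
   89  87]
 [150 152 147  76  48  47  44  45  97 169 169 163 135  90  88  85  98  95
   90  87]
 [169 169 161  97  47  46  46  44  86 155 168 164 146  91  86  87  99  97
   91  92]
 [168 168 162 104  51  45  46  45  78 143 165 166 156  93  89  94 100  97
   93 105]
 [167 167 161 105  50  45  48  45  79 144 166 166 157  93  87  93  97  96
   94 109]
 [166 167 160 104  49  46  48  45  69 131 167 167 158  93  84  88  97  96
   91  98]
 [166 167 162 123  53  45  47  45  64 122 167 167 161  92  90 108  99  95
   92 102]
 [170 166 163 134  56  44  47  46  64 123 1
[... 617 characters left out ...]
  99  95
   92  97]
 [134 165 167 161  96  47  52  53  49  79 141 176 204 183 118 110 101  96
   92  94]
 [124 165 166 159 102  48  52  54  52  54  92 147 188 186 119 111 107  97
   95  92]
 [117 165 167 160 112  49  51  57  53  49  76 146 201 203 123 111 114  98
   97  95]
 [116 175 194 196 181  74  44  52  52  53  72 147 213 206 123 112 114  98
   95  91]
 [128 197 207 210 203  95  47  49  52  52  57 111 176 164 116 113 113  97
   94  92]
 [121 181 174 167 158  78  45  46  50  46  47  79 122 117 110 114 114  96
   93  93]
 [113 136 124 114 109  79  50  49  51  56  62  89 116 115 113 114 114  95
   92  93]
 [113 114 112 110 111 105  98  99 100 101 102 117 147 146 133 116 114  94
   92  92]]
```

{"method": "carry_out", "body": {
  "deltas": "3 1 22 0 0 0 1;3 1 43 0 0 0 1;3 1 43 0 0 0 1;12 1 44 0 0 0 1;21 1 45 0 0 0 1;30 1 46 0 0 0 1;38 1 47 0 0 0 1;46 1 47 0 0 0 1;53 1 48 0 0 0 1;57 1 48 0 0 0 1;57 1 48 0 0 0 1"
}}

```text
time_s: 24.15
eef_pos: [0.5862, -0.1387, 0.1655]
eef_rot: [-0.007, 0.922, 0.017, 0.388]
wrist_force: [-1.2, -0.2, -7.2]
opening: -0.004
grasp_force: 3.1
```

{"method": "carry_out", "body": {
  "deltas": "2 0 0 0 0 0 1;4 0 0 0 0 0 1;4 0 0 0 0 0 1"
}}

```text
time_s: 24.52
eef_pos: [0.5869, -0.1384, 0.1658]
eef_rot: [-0.007, 0.923, 0.016, 0.385]
wrist_force: [-11.5, -2.2, -12.2]
opening: -0.001
grasp_force: 8.2
```

{"method": "carry_out", "body": {
  "deltas": "-6 0 0 0 0 0 1;-10 0 -20 0 0 0 1;-20 0 -70 0 0 0 1;-60 0 -110 0 0 0 1;-80 0 -120 0 0 0 1;-80 0 -120 0 0 0 1"
}}

```text
time_s: 25.28
eef_pos: [0.448, -0.1457, 0.1976]
eef_rot: [-0.004, 0.921, 0.016, 0.39]
wrist_force: [1.5, -0.6, 0.3]
opening: -0.001
grasp_force: 0.0
```

```bash
python3 - <<'E'
from h import *
o=sensors.get_obs();print(o["time_s"],o["eef_pos"],o["wrist_force"])
a=vision.camera("top");cv2.imwrite("pics/top7.png",a)
# dark-column profile: right edge of black per row, for each breaker strip
for x0,x1 in((352,365),(374,387),(395,408)):
    g=a[222:250,x0:x1].max(2)<75; print([int(np.flatnonzero(r).max()) if r.any() else -1 for r in g])
E
```

```text
25.275 [ 0.448  -0.1457  0.1976] [ 1.4815 -0.5885  0.3494]
[-1, -1, -1, -1, -1, 7, 7, 7, 7, 8, 9, 9, 9, 9, 8, 8, 8, 8, 8, 8, 8, 8, -1, -1, -1, -1, -1, -1]
[-1, -1, -1, 7, 6, 7, 7, 7, 9, 9, 9, 8, 7, 7, 7, 7, 7, 7, 7, 7, -1, -1, -1, -1, -1, -1, -1, -1]
[7, 7, 7, 7, 7, 8, 10, 10, 9, 8, 7, 7, 7, 7, 7, 7, 8, 5, -1, -1, -1, -1, -1, -1, -1, -1, -1, -1]
```

In the latest top image, the left lever's head sits as far up its slot as the two on-levers, about 10.5 rows above the slot end. That puts it fully on, with the arm clear of everything, so I'm handing in.

```bash
python3 -c "
from bench import ctrl
print(ctrl.hand_in())"
```

```text
the job is handed in; nothing more can be done
None
```

The job is handed in (hand-in returned no verdict): the empty arm is over the pointer with the tag hung on it, and the tripped breaker went fully off, then fully on; after about 25 s, the last top image shows all three levers on.

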